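# Pin the slide of a welding fixture and close its keeper

## Task

Take the yellow-handled locking pin out of the rack, put it through the slot in the fixture's cover, feel along for the hole in the hidden slide bar below and push the pin fully home, until its collar lies on the cover. Then swing the red keeper shut over the collar, right to its stop, and let go. Leave the other two pins in the rack.

Things in the scene. Friction and masses are not known exactly. Their poses are not given: they have to be found in the camera images.
- pin: Locking pin, 0.12 kg: steel shank 12 mm in diameter, 54 mm long, tip chamfered over 4 mm; then a collar 36 mm in diameter, 8 mm thick; then an upright round yellow handle 13 mm in diameter. Origin at the shank's tip, z up along it: collar underside at z = 54 mm, handle from z = 62 to 108 mm. It starts upright in a rack hole, collar resting on the rack, tip 6 mm above the table.
- blue_pin: Another pin, to be left in the rack: same shank and collar, blue handle 13 mm in diameter and 30 mm long. Origin at the shank's tip, z up.
- ball_pin: Another pin, to be left in the rack: same shank and collar, with a 24 mm black ball on a short steel neck for a handle (its top 100 mm above the tip). Origin at the shank's tip, z up.
- rack: Wooden block 70 x 210 x 60 mm, fixed to the table, with three holes 13.5 mm wide and 56 mm deep in its top at y = -70, 0 and 70 mm along its long axis (y). Origin at the centre of its underside, z up. The three pins stand in the holes in any order.
- fixture: Welding fixture bolted to the table: hollow blue beam 70 x 200 mm on a 130 x 240 mm foot plate, dark end stop (56 mm high) beyond its +y end. Origin on the table under the beam's centre, y along the beam, z up. Its 12 mm thick steel cover, top at z = 62 mm, has one slot centred on x = 0, y = 0, 16 mm wide (x) and 72 mm long (y). With the pin home its tip is at z = 8 mm.
- slot (a point): Centre of the slot at the cover's top, axes as the fixture's. 32 mm below it lies the top of the dark, fixed slide bar, 14 mm thick, with one round chamfered hole 14.5 mm in diameter on the slot's centreline (x = 0), anywhere from y = -21 to +21 mm: unknown, to be felt for. Elsewhere the bar is flat under the whole slot; a tip resting on it leaves the collar 22 mm above the cover.
- keeper (a joint): Angle of the red keeper bar, rad: 0 = shut at its stop, lying along the fixture's +y beside the slot's centreline (at x = 14 mm); it grows as the bar swings towards the fixture's +x (clockwise from above), to 1.5. Starts open at 0.9 to 1.35; stays where left (about 0.5 N at the knob moves it). Bar 8 mm wide, z = 73 to 79 mm: it clears the collar of a pin that is home by 3 mm, and strikes one that is not.
- keeper_pivot (a point): The keeper's vertical pivot axis, at x = 14, y = -75 mm in the fixture's frame; this point is at z = 79 mm, the top of the bar.
- keeper_knob (a point): Point on the axis of the keeper's upright round black knob, 145 mm from the pivot. The knob is 14 mm in diameter and stands from z = 73 to 111 mm above the table; this point is at z = 99 mm.
Mind the look-alikes: they are no part of the job. Leave any pink or purple look-alike of the pin alone.

How it is judged (in metres and radians):
On the way, in this order (a step that is already met when the one before it is completed fails the run):
1. the yellow pin stands home in the slide bar's hole, its collar on the cover (z of pin in the frame of fixture between 0.004 and 0.0115 m and x of pin in the frame of fixture between -0.006 and 0.006 m and y of pin in the frame of fixture between -0.03 and 0.03 m and angle between pin's own z axis and vertical below 0.08 rad), for 0.2 s.
2. the keeper is swung shut over the collar (value of joint keeper below 0.08 rad), for 0.2 s.
At the end, for the whole second after the job is handed in: The yellow pin stands upright (within 0.08 rad) in the fixture's slot with its collar within 3.5 mm of the cover, at rest, and the keeper is within 0.08 rad of shut (all of step 1 and value of joint keeper below 0.08 rad and linear speed of pin below 0.02 m/s); the robot touches nothing.
It fails at once if another pin is pulled from the rack or knocked out of it (moved more than 30 mm) (distance of any of blue_pin, ball_pin from where it was at the start of the episode above 0.03 m).
It also fails if it takes over 67 s, if anything falls off the work surface, if the arm or the gripper's body presses on something with over 40 N, if the wrist force passes 120 N, or if a joint passes its speed limit or range.

## Robot

A 7-joint arm with a two-finger parallel gripper is mounted at the origin on the work surface. World frame = base frame: x ahead of the robot, y to its left, z up, the work surface at z = 0. Lengths are in m, angles in degrees, forces in N, time in s.
With the tool pointing down it reaches from about 0.425 to 0.875 m from the base axis. Payload 4.7 kg.
Tool frame: the origin (TCP) lies midway between the tips of the shut fingers; the grasp point (between the pads) lies 19 mm behind it; z points along the fingers, x is the direction in which the jaws open and shut, and the axes are right-handed (so a half turn about z gives the same grasp; the last joint's range is limited). The gripper opens to 87 mm and grips with 3 to 60 N. Pads are 19 mm wide; open, the fingers measure 117 mm over their backs; the gripper's body (75 mm by 190 mm) begins 51 mm behind the grasp point.
Start: joints at [-70.296, 18.392, -4.016, 83.108, 1.295, 78.541, -3.26], TCP at [0.211, 0.615, 0.223] pointing down, gripper open.
Joint ranges: [-163.93, 163.93], [-17.29, 119.83], [-79.2, 71.16], [3.27, 140.29], [-89.18, 269.18], [5.43, 117.66], [-154.24, 154.24]. Speed limits (degrees/s): [147.25, 147.25, 180, 180, 180, 180, 180].

## Interface

Orientations are given as [roll, pitch, yaw] about the fixed x, y, z axes, in that order (R = Rz(yaw) Ry(pitch) Rx(roll)).
In Python, from cell import telemetry, optics, env gives the robot as it stands.
- The arm moves only by the tool arm_command, never from a script. Its arguments are lists of equal length, an entry for each row: "translation": the shift along the tool's x, y, z in cm, a list of three; "twist": the turn about the tool's z in degrees. In form: {"translation": [[x, y, z], ...], "twist": [twist, ...]}. A call has 1 to 10 rows; each row shifts and turns the pose as measured when the row begins, along the tool's axes as they then stand; what a row does not reach is not made up. A row lasts 1/8 s, in which the tool goes at most 62.5 mm and 10.7 degrees, less where a joint would pass 70% of its speed; a pose out of reach is approached as far as the arm can. A call is refused whole if a number of a shift passes 6.25 or a number of a turn 10.7, either way. A call with a gripper value outside its range is refused whole. "grip" is the opening in per cent of the stroke, from 0 (shut) to 100 (fully open), set as the call begins (left out, the last holds). The fingers move at their own pace and stop on an object; "force" is the grip in N (left out, the last holds). Time passes only in rows, so rows that do not move let the fingers close. It gives the time, the measured TCP pose, the force and the opening at its end, in the units of the state.
- telemetry.get_obs(): the state, without advancing time (a new reading comes with each control period).
- optics.read_camera(name): name is "scene" or "top" or "wrist"; returns a dict with "img" (400x640x3 uint8, blue, green, red), "fx", "fy", "cx", "cy" (pixels), "extrinsics" (4x4, takes a point from camera to world coordinates); the wrist camera has in their place "hand_eye" (4x4, takes a point from camera to tool coordinates, whose origin is the TCP and whose axes are the tool frame's). Camera axes: x right, y up, looking along -z (the intrinsics and any distortion apply to the point x, -y, -z); pixel columns grow to the right and rows downward; lengths in m; the calibration is good to about 2 mm. A picture is of the moment at which its call begins: read the wrist's pose just before it. There is no depth.
- env.sign_off(): hands the job in, once; it reports no verdict.
The state is a dict: "time_s": time; "qpos": joint angles; "joint_velocities": joint speeds; "effort": joint torques, N m; "tool_pos": TCP position; "tool_rot": TCP orientation; "force": force on the tool from outside, world axes, zero at the start; "wrist_torque": the same for the moment, N m; "grip_width": finger opening in m.
Only numpy, scipy, OpenCV 4.12 (cv2) and the standard library are available. Lean on these libraries where they do the work, as an engineer would, in place of code of your own. Each camera call takes 0.05 s, during which the arm holds its last target. There are 200 camera calls.

## Working session

There is one attempt and no reset: what is moved stays moved. The work goes in short steps, Python scripts to look and compute and a tool call to move; the robot and the scene stay as the last step left them, time stands still between calls to the robot, and variables do not carry over. Pictures are saved under pics/ and viewed, about 8 in all and at most 12, crops included, and the job is handed in when it is done.

Besides the shell and the picture viewer there is one more tool, called as name(argument=value, ...), one argument or row to a line, values as JSON. arm_command: Moves the arm, as the interface text tells. Its arguments: {"type":"object","properties":{"translation":{"type":"array","items":{"type":"array","items":{"type":"number"}}},"twist":{"type":"array","items":{"type":"number"}},"grip":{"type":"number"},"force":{"type":"number"}},"required":["translation","twist"]}

```bash
mkdir -p pics
cat > h.py <<'E'
import numpy as np, cv2
from cell import telemetry, optics, env
from scipy.spatial.transform import Rotation as R
def T_tool(o=None):
    o=o or telemetry.get_obs(); T=np.eye(4)
    T[:3,:3]=R.from_euler('xyz',o['tool_rot'],degrees=True).as_matrix(); T[:3,3]=o['tool_pos']; return T
def cam(n):
    T=T_tool(); c=optics.read_camera(n)
    c['E']=T@np.array(c['hand_eye']) if n=='wrist' else np.array(c['extrinsics']); return c
def ray(c,u,v):
    d=np.array([(u-c['cx'])/c['fx'],-(v-c['cy'])/c['fy'],-1.]); E=c['E']; return E[:3,3],E[:3,:3]@d
def onz(c,u,v,z):
    p,d=ray(c,u,v); return p+d*(z-p[2])/d[2]
def proj(c,P):
    q=np.linalg.inv(c['E'])@np.append(P,1); return np.array([c['cx']+c['fx']*q[0]/-q[2],c['cy']-c['fy']*q[1]/-q[2]])
E
python3 - <<'E'
from h import *
o=telemetry.get_obs(); print(o)
for n in('top','scene','wrist'):
    c=cam(n); cv2.imwrite(f'pics/{n}0.png',c['img']); print(n,[k for k in c],c['fx'],c['cx'],c['cy'],c['E'].round(3).tolist(), c.get('distortion'))
E
```

```text
{'time_s': 0.0, 'qpos': array([-70.29528356,  18.43764695,  -4.0142736 ,  83.17407374,
         1.29468402,  78.54264946,  -3.26029796]), 'joint_velocities': array([ 0.02117128, -0.03972021, -0.0492309 ,  0.01414521, -0.05403027,
        0.06054782,  0.03727417]), 'effort': array([ 3.20015688e-04, -4.91300368e+01, -4.03867643e-01, -3.12523770e+01,
       -6.38387399e-02,  4.35626437e-02,  1.38022688e-04]), 'tool_pos': array([0.21039145, 0.61441781, 0.22148463]), 'tool_rot': array([1.79994065e+02, 1.09148232e-01, 7.11034544e+01]), 'force': array([-0.1541484 , -0.15377874,  0.37986476]), 'wrist_torque': array([ 0.03744311, -0.01494771,  0.01198791]), 'grip_width': 0.08716299050584156}
top ['img', 'fx', 'fy', 'cx', 'cy', 'extrinsics', 'E'] 479.1510444239604 313.80900662812394 207.92080510576352 [[-0.002, 0.989, -0.148, 0.328], [-1.0, 0.0, 0.015, 0.088], [0.015, 0.148, 0.989, 0.999], [0.0, 0.0, 0.0, 1.0]] None
scene ['img', 'fx', 'fy', 'cx', 'cy', 'extrinsics', 'E'] 467.80334490731656 316.4544924054741 187.94745902996587 [[-0.831, -0.401, 0.386, 0.832], [0.557, -0.613, 0.56, 0.61], [0.012, 0.68, 0.733, 0.75], [0.0, 0.0, 0.0, 1.0]] None
wrist ['img', 'fx', 'fy', 'cx', 'cy', 'hand_eye', 'E'] 278.706851978787 319.1881858798696 198.6573647711578 [[0.323, -0.906, -0.275, 0.135], [0.946, 0.309, 0.095, 0.64], [-0.001, -0.291, 0.957, 0.382], [0.0, 0.0, 0.0, 1.0]] None
```

View pics/top0.png

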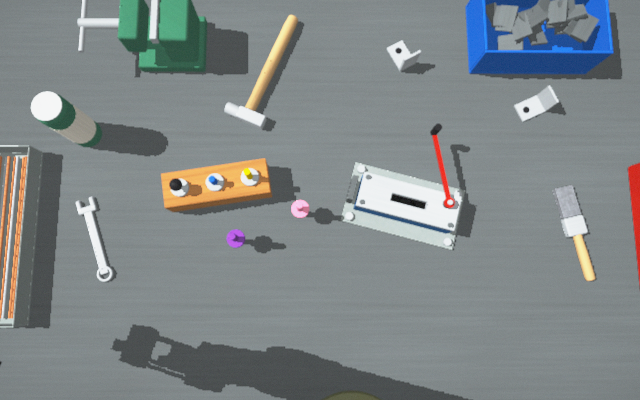

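View pics/scene0.png

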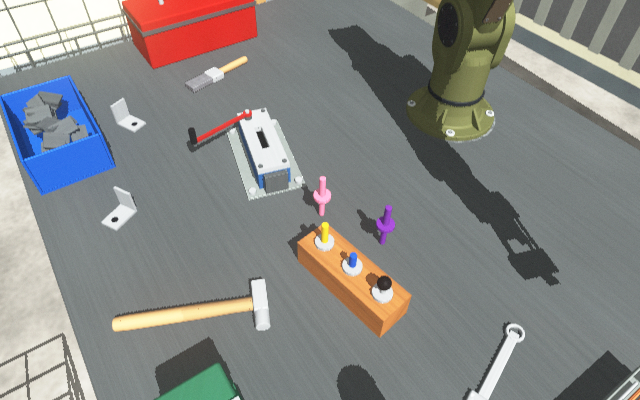

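The scene (top picture): rack with yellow pin (249,175), blue (213,182) and ball (177,186). The look-alikes are the pink pin (300,208) and the purple one (236,238), both standing outside the rack. I choose the yellow pin in the rack. The fixture slot is at (407,201), the keeper pivot at (450,203), the knob at (436,129) and the dark end stop at (350,190), so fixture +y points left in the picture.

```bash
cat > m.py <<'E'
from h import *
def blob(img,lo,hi,roi,minA=5):
    h=cv2.cvtColor(img,cv2.COLOR_BGR2HSV); m=cv2.inRange(h,np.array(lo),np.array(hi)); k=np.zeros_like(m); x0,y0,x1,y1=roi; k[y0:y1,x0:x1]=255
    n,l,s,c=cv2.connectedComponentsWithStats(m&k); i=1+np.argmax(s[1:,4]); return c[i],s[i],(l==i)
def tri(c1,p1,c2,p2):
    a,d=ray(c1,*p1); b,e=ray(c2,*p2); t=np.linalg.lstsq(np.c_[d,-e],b-a,rcond=None)[0]
    P,Q=a+d*t[0],b+e*t[1]; return (P+Q)/2,np.linalg.norm(P-Q)
E
python3 - <<'E'
from m import *
t=cam('top'); s=cam('scene')
Y=((22,120,100),(35,255,255)); B=((105,120,60),(125,255,255)); D=((0,0,0),(180,255,60)); RD=((0,150,100),(6,255,255))
for nm,col,r1,r2 in(('yellow',Y,(235,160,265,190),(312,215,335,255)),('blue',B,(200,170,228,195),(342,248,362,272)),('ball',D,(165,174,190,197),(372,270,396,293)),('slot',D,(385,190,430,212),(252,122,275,155)),('knob',D,(425,118,446,140),(183,122,203,152)),('keep',RD,(425,118,465,212),(190,105,255,150))):
    a=blob(t['img'],*col,r1); b=blob(s['img'],*col,r2)
    P,g=tri(t,a[0],s,b[0]); print(nm,a[0].round(1),a[1],b[0].round(1),b[1],P.round(4),'gap',g.round(4))
    if nm=='slot':
        for c,q in((t,a),(s,b)):
            ys,xs=np.where(q[2]); W=np.array([onz(c,x,y,.062)[:2] for x,y in zip(xs,ys)])
            rr=cv2.minAreaRect((W*1000).astype(np.float32)); v=np.linalg.eigh(np.cov(W.T))[1][:,1]; print('slot onplane',W.mean(0),rr,np.degrees(np.arctan2(v[1],v[0])))
    if nm=='knob':
        print('knob z', onz(t,*a[0],.095),onz(s,*b[0],.095))
    if nm=='yellow': print('yellow z',onz(t,*a[0],.1),onz(s,*b[0],.091))
a=t['img'][145:265,150:470]; cv2.imwrite('pics/crop1.png',cv2.resize(a,None,fx=2.5,fy=2.5,interpolation=cv2.INTER_CUBIC))
E
```

```text
yellow [247.5 172.9] [243 168  10  11  63] [324.6 231.9] [321 222   8  21 140] [0.5318 0.2028 0.0914] gap 0.0006
yellow z [0.53007127 0.20156302 0.1       ] [0.53135274 0.20280559 0.091     ]
blue [212.6 180. ] [209 176   8   9  46] [352.5 259.5] [349 253   8  14  93] [0.5202 0.2716 0.0809] gap 0.0
ball [176.3 184.6] [171 179  11  11  72] [383.2 282.6] [377 277  14  13 118] [0.5094 0.3392 0.0893] gap 0.0001
slot [407.9 201.1] [392 195  33  13 181] [261.8 139.1] [257 132  11  16  82] [ 0.4832 -0.1149  0.0519] gap 0.0005
slot onplane [ 0.48178245 -0.11290259] ((481.77410888671875, -112.97586059570312), (66.20486450195312, 10.84278678894043), 75.15544891357422) 75.15995113231291
slot onplane [ 0.4880732  -0.10432912] ((487.9707336425781, -104.66032409667969), (52.84315872192383, 11.011313438415527), 75.01222229003906) 75.56099931622826
knob [435.5 129.6] [431 125  10   9  52] [192.1 135.9] [188 128   9  17  94] [ 0.6209 -0.1665  0.0888] gap 0.0004
knob z [ 0.61875405 -0.16458937  0.095     ] [ 0.62304124 -0.15936209  0.095     ]
keep [441.9 171.2] [433 135  21  73 325] [222.8 126.1] [197 111  55  31 247] [ 0.5425 -0.1823  0.0689] gap 0.0031
```

View pics/crop1.png

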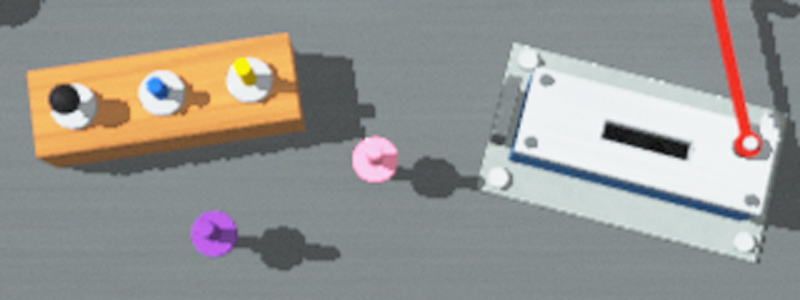

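Crop confirmed: the yellow handle (top view 248,173) is in the rack's right-hand hole, and pink and purple are loose. The checks agree: knob–pivot distance is 0.146 m and pin spacing about 69 mm. Moving to a point above the yellow pin, with the jaws along the fixture's y (yaw 75.2).

```bash
cat > go.py <<'E'
import sys
from h import *
o=telemetry.get_obs(); T=T_tool(o); P=np.array([float(a) for a in sys.argv[1:4]])
print('t',o['time_s'],'pos',o['tool_pos'].round(4),'rot',o['tool_rot'].round(2),'F',o['force'].round(1),'w',round(o['grip_width'],4))
print('delta cm tool',(T[:3,:3].T@(P-T[:3,3])*100).round(2))
E
python3 go.py .532 .203 .20
```

```text
t 0.25 pos [0.2104 0.6147 0.2221] rot [1.800e+02 5.000e-02 7.111e+01] F [-0.1 -0.3 -0.4] w 0.0869
delta cm tool [-28.54  43.75   2.23]
```

arm_command(
  translation=[
    [-2.8,4.3,0],
    [-2.8,4.3,0],
    [-2.8,4.3,0],
    [-2.8,4.3,0],
    [-2.8,4.3,0],
    [-2.8,4.3,0],
    [-2.8,4.3,0],
    [-2.8,4.3,0],
    [-2.8,4.3,0],
    [0,0,0],
  ],
  twist=[0,0,0,0,0,0,0,0,0,-4.1],
  grip=50,
  force=40,
)

```text
time_s: 1.5
tool_pos: [0.5034, 0.2396, 0.2207]
tool_rot: [180.0, 0.0, 75.4]
force: [-0.9, 0.5, -0.1]
grip_width: 0.0437
```

```bash
python3 go.py .532 .203 .20
```

```text
t 1.5 pos [0.5034 0.2396 0.2207] rot [1.7998e+02 1.0000e-02 7.5430e+01] F [-0.9  0.5 -0.1] w 0.0437
delta cm tool [-2.82  3.69  2.07]
```

arm_command(
  translation=[
    [-2.8,3.7,1.0],
    [0,0,0],
    [0,0,0],
  ],
  twist=[0,0,0],
)

```text
time_s: 1.88
tool_pos: [0.533, 0.2021, 0.2104]
tool_rot: [180.0, -0.0, 75.4]
force: [-0.5, 0.4, 0.7]
grip_width: 0.0438
```

```bash
python3 go.py .532 .203 .20
python3 - <<'E'
from m import *
c=cam('wrist'); cv2.imwrite('pics/w1.png',c['img'])
print('expect px',proj(c,[.532,.203,.114]),'base',proj(c,[.532,.203,.068]))
print('fix',proj(c,[.4818,-.113,.062]))
b=blob(c['img'],(22,120,60),(35,255,255),(0,0,640,400)); print(b[0],b[1], onz(c,*b[0],.1))
E
```

```text
t 1.875 pos [0.533  0.2021 0.2104] rot [ 1.7999e+02 -4.0000e-02  7.5420e+01] F [-0.5  0.4  0.7] w 0.0438
delta cm tool [ 0.06 -0.12  1.04]
expect px [319.78366549 199.35125934] base [319.64257704 187.33662435]
fix [ 48.19241309 211.55298711]
[333.22418358 190.29390997] [ 295  170   83   45 1133] [0.5303373 0.2174598 0.1      ]
```

View pics/w1.png

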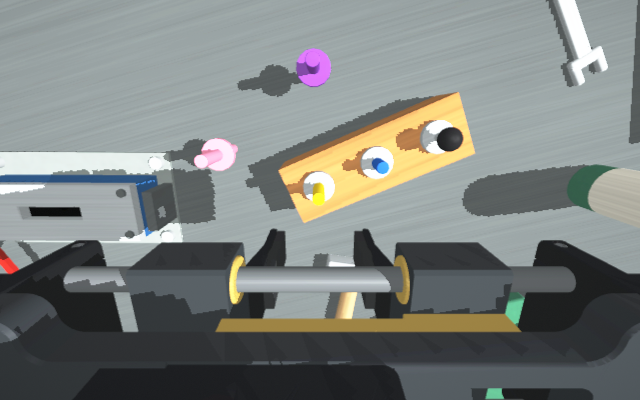

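The wrist picture shows the yellow handle top at (319,199), with its collar at (319,187), both exactly as predicted. The jaws are aligned, so I descend.

arm_command(
  translation=[
    [0.05,-0.1,4.5],
    [0,0,4.5],
    [0,0,3.0],
    [0,0,1.0],
    [0,0,0],
  ],
  twist=[0,0,0,0,0],
)

```text
time_s: 2.55
tool_pos: [0.532, 0.2079, 0.0797]
tool_rot: [179.8, -0.3, 75.8]
force: [0.8, 0.0, 0.4]
grip_width: 0.0432
```

```bash
python3 go.py .532 .203 .075
python3 - <<'E'
from m import *
c=cam('wrist')
print('expect',proj(c,[.532,.203,.114]),'collar',proj(c,[.532,.203,.068]))
b=blob(c['img'],(22,120,60),(35,255,255),(250,100,390,300)); print(b[0],b[1]); cv2.imwrite('pics/w2.png',c['img'])
E
```

```text
t 2.55 pos [0.532  0.2079 0.0797] rot [179.79  -0.26  75.83] F [0.8 0.  0.4] w 0.0432
delta cm tool [-0.48  0.12  0.47]
expect [310.64030701 277.9453739 ] collar [312.27425438 239.42566109]
[361.62745098 234.26013072] [333 216  57  42 765]
```

arm_command(
  translation=[
    [-0.5,0.1,0.4],
    [0,0,0],
  ],
  twist=[-0.4,0],
)

```text
time_s: 2.85
tool_pos: [0.5337, 0.2034, 0.0786]
tool_rot: [179.6, -0.5, 76.3]
force: [0.4, 0.2, -0.1]
grip_width: 0.0436
```

```bash
python3 go.py .532 .203 .075
python3 - <<'E'
from m import *
c=cam('wrist')
print('expect',proj(c,[.532,.203,.114]),'collar',proj(c,[.532,.203,.068]))
cv2.imwrite('pics/w3.png',c['img'][100:400,120:520])
E
```

```text
t 2.85 pos [0.5337 0.2034 0.0786] rot [179.56  -0.46  76.27] F [ 0.4  0.2 -0.1] w 0.0436
delta cm tool [-0.08 -0.16  0.36]
expect [318.53380127 274.63893579] collar [318.08749343 236.27096668]
```

View pics/w3.png

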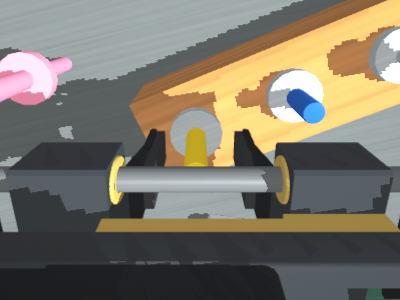

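```bash
python3 -c "
from h import *
o=telemetry.get_obs();print(o['qpos'].round(1),o['force'],o['wrist_torque'],o['tool_rot'])"
```

```text
[-36.9  15.1  15.3 105.2  -4.7  59.6  56.6] [0.09472103 0.70996962 0.37659533] [ 0.01654965  0.0126753  -0.00968814] [179.53110507  -0.49904083  76.28488244]
```

arm_command(
  translation=[
    [0,0.1,0.3],
    [0,0,0],
    [0,0,0],
    [0,0,0],
  ],
  twist=[0,0,0,0],
)

```text
time_s: 3.4
tool_pos: [0.5357, 0.2039, 0.0766]
tool_rot: [179.5, -0.6, 76.3]
force: [-0.6, -0.5, 0.3]
grip_width: 0.0436
```

```bash
python3 go.py .532 .203 .075;  python3 -c "
from h import *
o=telemetry.get_obs();print(o['qpos'].round(1),o['force'],o['wrist_torque'],o['tool_rot'])"
```

```text
t 3.4 pos [0.5357 0.2039 0.0766] rot [179.47  -0.56  76.27] F [-0.6 -0.5  0.3] w 0.0436
delta cm tool [-0.17 -0.34  0.16]
[-36.8  15.4  15.3 105.2  -4.8  59.3  56.7] [-0.63960263 -0.51013397  0.28035542] [-0.00645837 -0.01441853 -0.00393935] [179.46936494  -0.56486362  76.27482873]
```

arm_command(
  translation=[
    [-0.15,-0.35,0.2],
  ],
  twist=[0],
)

```text
time_s: 3.52
tool_pos: [0.5321, 0.2033, 0.0747]
tool_rot: [179.4, -0.6, 76.3]
force: [0.1, -0.8, 1.1]
grip_width: 0.0436
```

```bash
python3 go.py .532 .203 .075
```

```text
t 3.525 pos [0.5321 0.2033 0.0747] rot [179.45  -0.58  76.27] F [ 0.1 -0.8  1.1] w 0.0436
delta cm tool [-0.03 -0.   -0.03]
```

Close on the handle.

arm_command(
  translation=[
    [0,0,0],
    [0,0,0],
    [0,0,0],
    [0,0,0],
  ],
  twist=[0,0,0,0],
  grip=0,
  force=45,
)

```text
time_s: 4.03
tool_pos: [0.5313, 0.2026, 0.0743]
tool_rot: [179.5, -0.5, 76.3]
force: [-0.6, -0.4, 3.9]
grip_width: 0.0117
```

```bash
python3 go.py .532 .203 .075
```

```text
t 4.025 pos [0.5313 0.2026 0.0743] rot [179.5   -0.49  76.28] F [-0.6 -0.4  3.9] w 0.0117
delta cm tool [ 0.05  0.05 -0.07]
```

arm_command(
  translation=[
    [0,0,-1],
    [0,0,-2],
    [0,0,-2],
    [0,0,-2],
    [0,0,-3],
    [0,0,-3],
    [0,0,-2],
  ],
  twist=[0,0,0,0,0,0,0],
)

```text
time_s: 4.9
tool_pos: [0.5288, 0.2016, 0.2298]
tool_rot: [179.6, -0.5, 76.2]
force: [-0.6, 0.0, -0.9]
grip_width: 0.0115
```

```bash
python3 go.py .4818 -.113 .20
```

```text
t 4.9 pos [0.5288 0.2016 0.2298] rot [179.58  -0.47  76.24] F [-0.6  0.  -0.9] w 0.0115
delta cm tool [-31.69   2.89   2.74]
```

arm_command(
  translation=[
    [-4.5,0.4,0],
    [-4.5,0.4,0],
    [-4.5,0.4,0],
    [-4.5,0.4,0],
    [-4.5,0.4,0],
    [-4.5,0.4,0],
    [-2,0.3,0],
    [0,0,0],
  ],
  twist=[0,0,0,0,0,0,0,1],
)

```text
time_s: 5.9
tool_pos: [0.4866, -0.0933, 0.2338]
tool_rot: [179.1, -1.0, 75.3]
force: [0.4, 1.8, -2.4]
grip_width: 0.0117
```

```bash
python3 go.py .4818 -.113 .20
python3 - <<'E'
from m import *
c=cam('wrist'); cv2.imwrite('pics/w4.png',c['img'])
S=proj(c,[.4818,-.113,.062]); print('slot exp',S)
for n in('top','scene'): cv2.imwrite(f'pics/{n}4.png',cam(n)['img'])
E
```

```text
t 5.9 pos [ 0.4866 -0.0933  0.2338] rot [179.07  -1.04  75.27] F [ 0.4  1.8 -2.4] w 0.0117
delta cm tool [-2.09 -0.02  3.34]
slot exp [300.02403488 180.38562699]
```

View pics/w4.png

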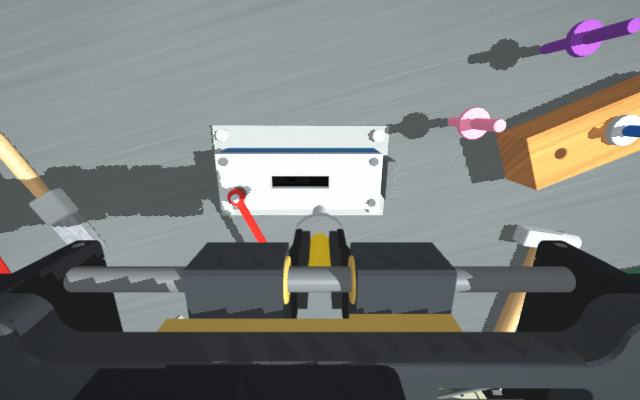

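Run:
```python
from m import *
c=cam('wrist')
b=blob(c['img'],(0,0,0),(180,255,60),(255,165,345,200)); print(b[0],b[1])
ys,xs=np.where(b[2]); W=np.array([onz(c,x,y,.062)[:2] for x,y in zip(xs,ys)])
print(cv2.minAreaRect((W*1000).astype(np.float32)), W.mean(0))
g0=R.from_euler('xyz',[179.5,-.49,76.28],degrees=True).as_matrix()
tip=g0.T@(np.array([.5318,.2028,.006])-np.array([.5313,.2026,.0743])); zax=g0.T@[0,0,1]
T=T_tool(); print('tip tool',tip.round(4),'tip world',(T[:3,:3]@tip+T[:3,3]).round(4),'pin axis world',(T[:3,:3]@zax).round(4))
print('collar exp px',proj(c,(T[:3,:3]@(tip+zax*.062)+T[:3,3])))
s=cam('scene'); P=T[:3,:3]@tip+T[:3,3]; q=proj(s,P); print('tip scene px',q, 'slot', proj(s,[.4818,-.113,.062]))
u,v=q.astype(int); cv2.imwrite('pics/s5.png',cv2.resize(s['img'][v-70:v+60,u-80:u+80],None,fx=4,fy=4,interpolation=cv2.INTER_CUBIC)); print(u,v)
```

```text
[297.5 181. ] [270 177  56   9 504]
((482.1927185058594, -113.10809326171875), (67.27180480957031, 10.059051513671875), 75.36100769042969) [ 0.48220222 -0.11305764]
tip tool [-0.0003 -0.0002  0.0683] tip world [ 0.4883 -0.0893  0.165 ] pin axis world [-0.0089 -0.0074  0.9999]
collar exp px [320.20006915 241.80072898]
tip scene px [261.65406307 104.97381342] slot [262.36579309 135.92262081]
261 104
```

View pics/s5.png

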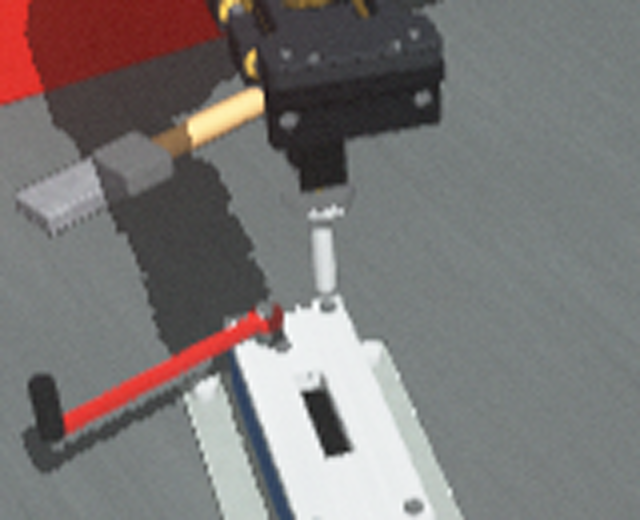

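```bash
cat > fx.py <<'E'
import sys
from h import *
TIP=np.array([-.0003,-.0002,.0683]); G0=R.from_euler('xyz',[179.5,-.49,76.28],degrees=True).as_matrix()
F=np.eye(4); F[:3,:3]=R.from_euler('z',-14.8,degrees=True).as_matrix(); F[:3,3]=[.482,-.113,0]
if __name__=='__main__':
    o=telemetry.get_obs(); T=T_tool(o); P=T[:3,:3]@TIP+T[:3,3]; f=np.linalg.inv(F)@np.append(P,1)
    print('t',round(o['time_s'],2),'tip in fixture mm',(f[:3]*1000).round(1),'axis in fix',(F[:3,:3].T@T[:3,:3]@G0.T@[0,0,1]).round(3),'rot',o['tool_rot'].round(2),'F fix',(F[:3,:3].T@o['force']).round(1),'w',round(o['grip_width'],4))
    if len(sys.argv)>3:
        d=F[:3,:3]@(np.array([float(a) for a in sys.argv[1:4]])/1000-f[:3]); print('delta cm tool',(T[:3,:3].T@d*100).round(2))
E
python3 fx.py 0 -25 75
```

```text
t 6.15 tip in fixture mm [-1.000e-01  2.450e+01  1.648e+02] axis in fix [-0.007 -0.009  1.   ] rot [179.12  -1.01  75.69] F fix [ 0.6 -0.1 -0.5] w 0.0121
delta cm tool [-5.1  -0.17  8.89]
```

arm_command(
  translation=[
    [-2.5,-0.1,2.2],
    [-2.6,-0.1,2.2],
    [0,0,2.2],
    [0,0,1.5],
  ],
  twist=[0,0,0,0],
)

```text
time_s: 6.65
tool_pos: [0.4767, -0.1339, 0.1502]
tool_rot: [178.9, -1.1, 76.3]
force: [1.4, 0.6, -0.6]
grip_width: 0.012
```

```bash
python3 fx.py 0 -25 66
```

```text
t 6.65 tip in fixture mm [  1.3 -20.6  81.9] axis in fix [-0.01 -0.01  1.  ] rot [178.94  -1.08  76.26] F fix [ 1.2  0.9 -0.6] w 0.012
delta cm tool [-0.47 -0.17  1.58]
```

arm_command(
  translation=[
    [-0.5,-0.17,0.8],
    [0,0,0.7],
    [0,0,0],
  ],
  twist=[0,1,0],
)

```text
time_s: 7.02
tool_pos: [0.4744, -0.1369, 0.1339]
tool_rot: [179.0, -1.1, 75.4]
force: [1.0, 0.5, -2.1]
grip_width: 0.0117
```

```bash
python3 fx.py 0 -25 55
```

```text
t 7.03 tip in fixture mm [ -0.3 -24.   65.6] axis in fix [-0.008 -0.01   1.   ] rot [179.02  -1.07  75.36] F fix [ 0.9  0.7 -2.1] w 0.0117
delta cm tool [-0.12  0.01  1.06]
```

Now lower through the slot in small steps.

arm_command(
  translation=[
    [0,0,0.4],
    [0,0,0.4],
    [0,0,0.3],
    [0,0,0],
  ],
  twist=[0,0,0,0],
)

```text
time_s: 7.52
tool_pos: [0.4757, -0.1367, 0.1234]
tool_rot: [178.9, -1.1, 75.4]
force: [0.4, 0.1, -1.6]
grip_width: 0.012
```

```bash
python3 fx.py 0 -25 34
```

```text
t 7.53 tip in fixture mm [  1.1 -23.5  55.1] axis in fix [-0.011 -0.011  1.   ] rot [178.88  -1.1   75.39] F fix [ 0.4  0.2 -1.6] w 0.012
delta cm tool [-0.19 -0.15  2.1 ]
```

arm_command(
  translation=[
    [-0.1,-0.15,0.6],
    [0,0,0.6],
    [0,0,0.5],
    [0,0,0.3],
  ],
  twist=[0,0,0,0],
)

```text
time_s: 8.02
tool_pos: [0.4747, -0.1371, 0.1023]
tool_rot: [178.8, -1.1, 75.4]
force: [0.8, -0.1, -1.1]
grip_width: 0.012
```

```bash
python3 fx.py 0 -25 30
```

```text
t 8.03 tip in fixture mm [  0.3 -24.1  34. ] axis in fix [-0.012 -0.011  1.   ] rot [178.83  -1.11  75.39] F fix [ 0.8  0.1 -1.1] w 0.012
delta cm tool [-0.09 -0.04  0.4 ]
```

arm_command(
  translation=[
    [-0.05,-0.05,0.2],
    [0,0,0.15],
    [0,0,0.15],
    [0,0,0.15],
  ],
  twist=[0,0,0,0],
)

```text
time_s: 8.52
tool_pos: [0.4755, -0.1378, 0.098]
tool_rot: [178.7, -1.2, 75.4]
force: [-3.5, 1.9, 12.3]
grip_width: 0.0119
```

```bash
python3 fx.py 0 -25 30
```

```text
t 8.53 tip in fixture mm [  1.4 -24.6  29.8] axis in fix [-0.013 -0.012  1.   ] rot [178.74  -1.16  75.38] F fix [-3.9  0.9 12.3] w 0.0119
delta cm tool [-0.04 -0.13 -0.03]
```

arm_command(
  translation=[
    [0.2,-0.13,0.1],
    [0.2,-0.02,0.12],
    [0.25,-0.02,0.12],
    [0.25,-0.02,0.12],
    [0.25,-0.02,0.12],
    [0.25,-0.02,0.12],
  ],
  twist=[0,0,0,0,0,0],
)

```text
time_s: 9.28
tool_pos: [0.4764, -0.135, 0.0981]
tool_rot: [178.6, -0.5, 75.1]
force: [-3.4, -3.5, 7.6]
grip_width: 0.0119
```

```bash
python3 fx.py 0 -15 30
```

```text
t 9.28 tip in fixture mm [  1.7 -22.5  29.8] axis in fix [-0.016  0.     1.   ] rot [178.56  -0.47  75.12] F fix [-2.4 -4.2  7.6] w 0.0119
delta cm tool [ 0.75 -0.17 -0.02]
```

arm_command(
  translation=[
    [0.5,-0.15,0.08],
    [0.5,-0.05,0.08],
    [0.5,-0.05,0.08],
    [0.5,-0.05,0.08],
  ],
  twist=[0,0,0,0],
)

```text
time_s: 9.78
tool_pos: [0.4789, -0.1219, 0.0966]
tool_rot: [178.3, 0.1, 75.0]
force: [-3.0, -10.2, 8.2]
grip_width: 0.0119
```

```bash
python3 fx.py 0 -10 30
```

```text
t 9.78 tip in fixture mm [ 1.  -9.8 28.3] axis in fix [-0.02   0.011  1.   ] rot [1.7834e+02 1.3000e-01 7.5020e+01] F fix [ -0.3 -10.6   8.2] w 0.0119
delta cm tool [-0.02 -0.1  -0.18]
```

arm_command(
  translation=[
    [0,-0.05,0.15],
    [0,-0.05,0.2],
    [0,0,0.2],
  ],
  twist=[0,0,0],
)

```text
time_s: 10.15
tool_pos: [0.4788, -0.1248, 0.0918]
tool_rot: [178.2, 0.4, 75.0]
force: [0.3, -3.7, 1.3]
grip_width: 0.0117
```

```bash
python3 fx.py 0 -10 30
```

```text
t 10.15 tip in fixture mm [  1.9 -13.   23.5] axis in fix [-0.023  0.015  1.   ] rot [178.17   0.38  74.98] F fix [ 1.2 -3.5  1.3] w 0.0117
delta cm tool [ 0.29 -0.17 -0.65]
```

arm_command(
  translation=[
    [-0.05,0,0.4],
    [-0.03,0,0.4],
    [0,0,0.4],
  ],
  twist=[0,0,0],
)

```text
time_s: 10.52
tool_pos: [0.4787, -0.1253, 0.0784]
tool_rot: [178.2, 0.4, 75.0]
force: [-0.8, -4.0, 0.6]
grip_width: 0.0123
```

```bash
python3 fx.py 0 -13 8
```

```text
t 10.53 tip in fixture mm [  1.9 -13.5  10.1] axis in fix [-0.023  0.015  1.   ] rot [178.2    0.38  75.01] F fix [ 0.3 -4.1  0.6] w 0.0123
delta cm tool [ 0.05 -0.2   0.2 ]
```

arm_command(
  translation=[
    [-0.05,-0.03,0.15],
    [0,0,0.15],
    [0,0,0.15],
    [0,0,0.1],
  ],
  twist=[0,0,0,0],
)

```text
time_s: 11.02
tool_pos: [0.4791, -0.1256, 0.0765]
tool_rot: [178.3, 0.3, 75.0]
force: [-2.7, -3.2, 8.0]
grip_width: 0.0121
```

```bash
python3 fx.py 0 -13 8
```

```text
t 11.03 tip in fixture mm [  2.3 -13.5   8.2] axis in fix [-0.022  0.013  1.   ] rot [178.25   0.25  75.01] F fix [-1.8 -3.8  8. ] w 0.0121
delta cm tool [ 0.05 -0.23  0.01]
```

Tip at 8.2 mm with 8 N upward, so the pin is home. Releasing and rising.

arm_command(
  translation=[
    [0,0,0],
    [0,0,0],
    [0,0,0],
    [0,0,-2],
    [0,0,-4],
    [0,0,-4],
  ],
  twist=[0,0,0,0,0,0],
  grip=45,
)

```text
time_s: 11.78
tool_pos: [0.4728, -0.1194, 0.1741]
tool_rot: [179.0, 0.1, 75.1]
force: [0.1, 0.7, 0.3]
grip_width: 0.0392
```

```bash
python3 fx.py
python3 - <<'E'
from m import *; from fx import F
s=cam('scene'); t=cam('top')
b=blob(s['img'],(0,0,0),(180,255,60),(183,118,203,152)); print('knob scene',b[0],b[1],onz(s,*b[0],.092))
a=blob(s['img'],(22,120,60),(35,255,255),(235,100,290,160)); print('yellow',a[0],a[1])
P=F@np.array([0,-.0135,.093,1]); print('exp handle mid',proj(s,P[:3]),'collar',proj(s,(F@np.array([0,-.0135,.07,1]))[:3]))
cv2.imwrite('pics/s6.png',cv2.resize(s['img'][80:210,180:340],None,fx=4,fy=4,interpolation=cv2.INTER_CUBIC))
E
```

```text
t 11.78 tip in fixture mm [ -6.3  -9.  105.8] axis in fix [-0.009  0.01   1.   ] rot [1.7896e+02 9.0000e-02 7.5140e+01] F fix [-0.1  0.7  0.3] w 0.0392
knob scene [192.19791667 135.84375   ] [188 128   9  17  96] [ 0.62195599 -0.16287415  0.092     ]
yellow [259.34285714 121.60952381] [256 112   7  20 105]
exp handle mid [259.72350961 121.4001195 ] collar [260.50846874 129.46433912]
```

View pics/s6.png

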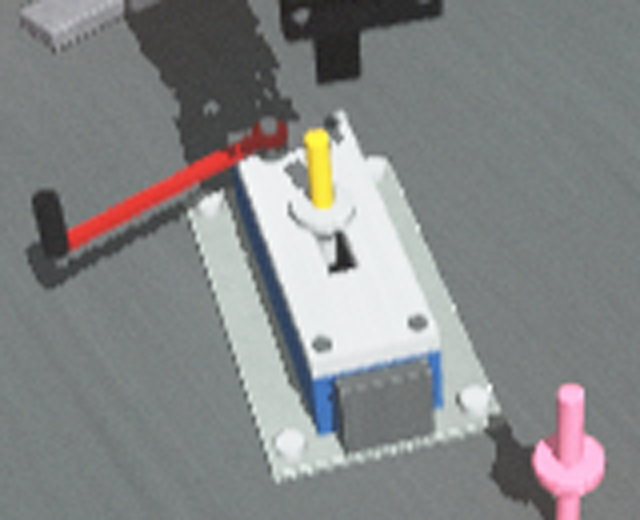

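The yellow handle in the scene view is at (259.3,121.6), and a pin that is home should be at (259.7,121.4), so the pin is home. The knob hasn't moved and the keeper is at about 1.15 rad. Next I turn the jaws to lie radially, to grip the knob and walk it round the arc.

arm_command(
  translation=[
    [0,0,0],
    [0,0,0],
    [0,0,0],
    [0,0,0],
    [0,0,0],
    [0,0,0],
    [0,0,0],
  ],
  twist=[10,10,10,10,10,10,6],
)

```text
time_s: 12.75
tool_pos: [0.4729, -0.1159, 0.1711]
tool_rot: [179.8, -1.0, 7.1]
force: [-0.3, -0.4, -0.1]
grip_width: 0.0393
```

```bash
python3 go.py .6205 -.1655 .17; python3 -c "
from h import *
print(telemetry.get_obs()['qpos'].round(1))"
```

```text
t 12.75 pos [ 0.4729 -0.1159  0.1711] rot [179.78  -0.99   7.14] F [-0.3 -0.4 -0.1] w 0.0393
delta cm tool [14.02  6.75  0.38]
[-20.7  -1.4  31.2 111.4   0.7  68.8  17.4]
```

arm_command(
  translation=[
    [4.7,2.2,0],
    [4.7,2.2,0],
    [4.6,2.3,0],
    [0,0,0],
  ],
  twist=[0,0,0,0],
)

```text
time_s: 13.25
tool_pos: [0.6216, -0.1624, 0.1665]
tool_rot: [-179.9, -0.6, 7.3]
force: [-0.9, 0.2, 0.6]
grip_width: 0.0391
```

```bash
python3 go.py .6205 -.1655 .083
python3 - <<'E'
from m import *
c=cam('wrist'); cv2.imwrite('pics/w7.png',c['img']); print(proj(c,[.6205,-.1655,.111]))
b=blob(c['img'],(0,150,60),(8,255,255),(150,0,500,250)); print('red',b[0],b[1])
E
```

```text
t 13.25 pos [ 0.6216 -0.1624  0.1665] rot [-179.9    -0.56    7.3 ] F [-0.9  0.2  0.6] w 0.0391
delta cm tool [-0.23  0.3   8.35]
[316.78092527 218.6087289 ]
red [231.71657754 209.06951872] [ 154  201  158   22 1496]
```

View pics/w7.png

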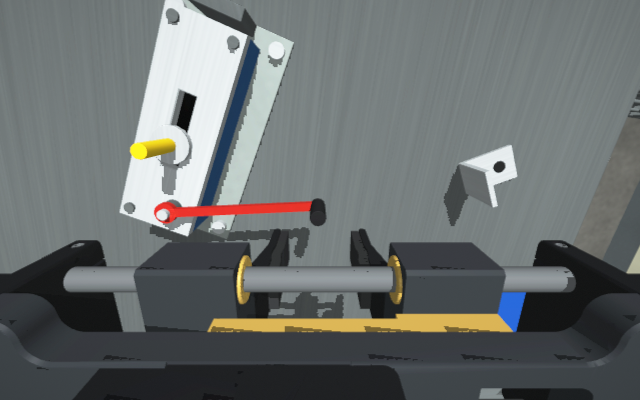

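The knob top is at (317,218), as predicted (317,219). The pin stands in the slot at (170,147). Descending onto the knob.

arm_command(
  translation=[
    [-0.2,0.3,2.5],
    [0,0,2.5],
    [0,0,2],
    [0,0,1],
  ],
  twist=[0,0,0,0],
)

```text
time_s: 13.8
tool_pos: [0.6158, -0.1628, 0.0848]
tool_rot: [-179.6, -0.6, 7.3]
force: [-0.6, 0.0, 0.1]
grip_width: 0.0395
```

```bash
python3 go.py .6205 -.1655 .086
```

```text
t 13.8 pos [ 0.6158 -0.1628  0.0848] rot [-179.61   -0.56    7.29] F [-0.6  0.   0.1] w 0.0395
delta cm tool [ 0.43  0.33 -0.11]
```

arm_command(
  translation=[
    [0.4,0.3,-0.1],
    [0,0,0],
    [0,0,0],
    [0,0,0],
  ],
  twist=[0,0,0,0],
  grip=0,
  force=12,
)

```text
time_s: 14.3
tool_pos: [0.6212, -0.1654, 0.0876]
tool_rot: [-179.6, -0.7, 7.3]
force: [0.8, -0.3, -3.1]
grip_width: 0.0134
```

```bash
cat > kp.py <<'E'
from fx import *
o=telemetry.get_obs(); f=(np.linalg.inv(F)@np.append(o['tool_pos'],1))[:3]*1000
d=f[:2]-[14,-75]; print('t',round(o['time_s'],2),'fix',f.round(1),'rad',np.hypot(*d).round(1),'theta',np.arctan2(d[0],d[1]).round(3),'yaw rel radial deg',(o['tool_rot'][2]-(90-14.8-np.degrees(np.arctan2(d[0],d[1])))).round(1),'rot',o['tool_rot'].round(1),'F',(F[:3,:3].T@o['force']).round(1),'w',round(o['grip_width'],4))
E
python3 kp.py
```

```text
t 14.3 fix [148.  -15.1  87.6] rad 146.8 theta 1.151 yaw rel radial deg -2.0 rot [-179.6   -0.7    7.3] F [ 0.9 -0.1 -3.1] w 0.0134
```

arm_command(
  translation=[
    [-0.06,-1.3,0],
    [-0.06,-1.3,0],
    [-0.06,-1.3,0],
    [-0.06,-1.3,0],
  ],
  twist=[-5.5,-5.3,-5.3,-5.3],
)

```text
time_s: 14.8
tool_pos: [0.6034, -0.1169, 0.0875]
tool_rot: [-179.9, -0.6, 29.2]
force: [-1.5, -1.0, -0.0]
grip_width: 0.0138
```

```bash
python3 kp.py
```

```text
t 14.8 fix [118.3  27.3  87.5] rad 146.1 theta 0.795 yaw rel radial deg -0.5 rot [-179.9   -0.6   29.2] F [-1.2 -1.4 -0. ] w 0.0138
```

arm_command(
  translation=[
    [-0.07,-1.3,0],
    [-0.07,-1.3,0],
    [-0.07,-1.3,0],
    [-0.07,-1.3,0],
    [-0.07,-1.3,0],
    [-0.07,-1.3,0],
    [-0.07,-1.3,0],
  ],
  twist=[-5.3,-5.3,-5.3,-5.3,-5.3,-5.3,-5.3],
)

```text
time_s: 15.68
tool_pos: [0.532, -0.0557, 0.0875]
tool_rot: [179.9, -0.5, 67.4]
force: [0.6, -0.1, -1.3]
grip_width: 0.0131
```

```bash
python3 kp.py
```

```text
t 15.68 fix [33.7 68.2 87.5] rad 144.5 theta 0.136 yaw rel radial deg 0.0 rot [179.9  -0.5  67.4] F [ 0.6  0.1 -1.3] w 0.0131
```

arm_command(
  translation=[
    [0,-1.0,0],
    [0,-0.8,0],
    [0,-0.5,0],
    [0,-0.3,0],
  ],
  twist=[-4,-3,-1,0],
)

```text
time_s: 16.18
tool_pos: [0.5133, -0.0498, 0.0884]
tool_rot: [178.8, -0.5, 75.6]
force: [8.7, -0.7, -13.0]
grip_width: 0.0134
```

```bash
python3 kp.py
```

```text
t 16.18 fix [14.1 69.1 88.4] rad 144.1 theta 0.001 yaw rel radial deg 0.5 rot [178.8  -0.5  75.6] F [  8.6   1.6 -13. ] w 0.0134
```

Against the stop (theta 0.001, 8.6 N reaction). Releasing and retreating.

arm_command(
  translation=[
    [0,0,0],
    [0,0,0],
    [0,0,0],
    [0,0,-2],
    [0,0,-4],
    [0,0,-5],
    [0,0,-4],
    [0,0,0],
  ],
  twist=[0,0,0,0,0,0,0,0],
  grip=45,
)

```text
time_s: 17.18
tool_pos: [0.5088, -0.0507, 0.2437]
tool_rot: [178.9, -0.5, 75.6]
force: [-0.0, -0.0, -0.5]
grip_width: 0.0397
```

```bash
python3 kp.py
python3 - <<'E'
from m import *; from fx import F
s=cam('scene'); K=(F@np.array([.014,.07,.092,1]))[:3]
print('knob exp',proj(s,K)); u,v=proj(s,K).astype(int)
for nm,c,r in(('knob',((0,0,0),(180,255,60)),(u-12,v-16,u+12,v+16)),('yel',((22,120,60),(35,255,255)),(235,100,290,160))):
    b=blob(s['img'],*c,r); print(nm,b[0],b[1],onz(s,*b[0],.092))
k=(np.linalg.inv(F)@np.append(onz(s,*blob(s['img'],(0,0,0),(180,255,60),(u-12,v-16,u+12,v+16))[0],.092),1)); print('knob fix',k,'theta',np.arctan2(k[0]-.014,k[1]+.075))
print('handle exp',proj(s,(F@np.array([0,-.0135,.093,1]))[:3]))
cv2.imwrite('pics/s8.png',cv2.resize(s['img'][80:210,180:340],None,fx=4,fy=4,interpolation=cv2.INTER_CUBIC))
E
```

```text
t 17.18 fix [ 10.   67.1 243.7] rad 142.2 theta -0.028 yaw rel radial deg -1.2 rot [178.9  -0.5  75.6] F [-0.  -0.  -0.5] w 0.0397
knob exp [263.18126551 147.35141088]
knob [262.41111111 147.35555556] [259 139   9  18  90] [ 0.51476453 -0.04976008  0.092     ]
yel [259.36 122.09] [256 113   7  19 100] [ 0.47984848 -0.12551738  0.092     ]
knob fix [0.01552315 0.06951139 0.092      1.        ] theta 0.010539584946503058
handle exp [259.72350961 121.4001195 ]
```

View pics/s8.png

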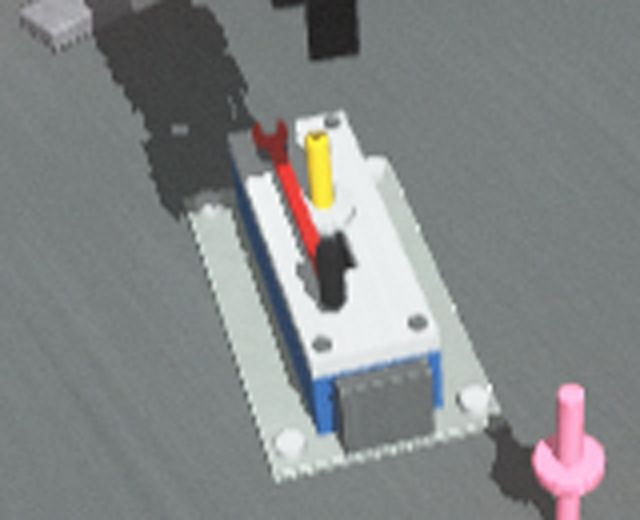

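The picture shows the keeper along the beam, over the collar beside the yellow handle at (259,122), with the knob at (262,147) (0.01 rad). The gripper is clear with zero force, so I'm handing in.

```bash
python3 -c "
from cell import env; print(env.sign_off())"
```

```text
the job is handed in; nothing more can be done
None
```

The yellow pin is home in the slide bar's hole, the keeper is shut over its collar, and the job is handed in at about 17 s of the 67 s allowed. The sign-off gave no verdict, so what follows rests on my own checks.

- **Pin:** I took it from the rack and lowered it through the slot near y = −25 mm. I then slid it along the bar until it dropped into the hole at about y = −13 mm, and pushed it down until the collar met the cover. The tip read z = 8.2 mm, with about 8 N pushing back.
- **Keeper:** I gripped the knob and walked it from about 1.15 rad round to its stop, where the reaction was about 9 N, then let go and backed off.
- **Last checks:** In the scene camera the knob put the keeper at about 0.01 rad. The handle was within 1 pixel of where a pin that is home should appear. The gripper was open, clear and reading no force.
- **Other pins:** I didn't touch the blue or ball pins or the look-alikes, but I took no final measurement of them.

One thing disagreed slightly: the tool tilted by up to 2° during the moves, and the tip read about 2 mm off the slot's centreline at insertion, within the calibration error. I didn't measure the pin's final tilt separately.

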